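# Fit a clock back plate and hold its bayonet collar home

### The arm

A 6-joint arm with a two-finger parallel gripper is mounted at the origin on the work surface. World frame = base frame: x ahead of the robot, y to its left, z up, the work surface at z = 0. Lengths are in m, angles in rad, forces in N, time in s.
With the tool pointing down it reaches from about 0.35 to 0.8 m from the base axis. Payload 7.3 kg.
Tool frame: the origin (TCP) lies at the very end of the fingers, on their centre line; the grasp point (between the pads) lies 19 mm behind it; z points along the fingers, y is the line along which they close (so a half turn about z gives the same grasp; the last joint's range is limited). The gripper opens to 85 mm and grips with 20 to 120 N. Pads are 22 mm wide; open, the fingers measure 114 mm over their backs; the gripper's body (76 mm by 85 mm) begins 54 mm behind the grasp point. The pads swing forward as they close: fully open they stand 13 mm farther back than shut.
Start: joints at [-0.146, 0.342, 1.524, -0, 1.275, -0.146], TCP at [0.525, 0, 0.231] pointing down, gripper open.
Joint ranges: [-2.53, 2.53], [-0.77, 2.02], [0.04, 2.7], [-1, 4.14], [0.28, 2.66], [-3.11, 3.11]. Speed limits (rad/s): [2.57, 2.57, 3.14, 3.14, 3.14, 3.14].

### API

Orientations are given as a rotation vector (axis times angle).
In Python, from bench import monitor, snapshot, job gives the robot as it stands. The module is installed in compiled form; this text tells all that it offers.
- The arm moves only by the tool send_rows, never from a script. Its argument "steps" is a list of rows, each a list of 5 numbers: the shift along the tool's x, y, z in mm, then the turn about the tool's z in rad, then the closure, from 0 (fully open) to 1 (shut). In form: [[tx, ty, tz, spin, grip], ...]. A call has exactly 10 rows; each row shifts and turns the commanded pose from where the row before left it, along the tool's axes as they then stand; what a row does not reach is not made up. A row lasts 1/8 s, in which the tool goes at most 62.5 mm and 10.7 degrees, less where a joint would pass 70% of its speed; a pose out of reach is approached as far as the arm can. A call with a gripper value outside its range is refused whole. The fingers move at their own pace and stop on an object; the grip force is fixed at half the most. Time passes only in rows, so rows that do not move let the fingers close, or fill a call up. It gives the time, the measured TCP pose, the force, the opening and the grip force at its end, in the units of the state.
- monitor.get_obs(): the state, without advancing time (a new reading comes with each control period).
- snapshot(name): name is "scene" or "side" or "wrist"; returns a dict with "image" (400x640x3 uint8, red, green, blue), "camera_matrix" (3x3 intrinsics, pixels), "origin" and "orientation" of the camera in the world. Camera axes: x right, y down, z forward; pixel columns grow to the right and rows downward; lengths in m; the calibration is good to about 2 mm. The wrist camera is an equidistant fisheye: a pixel r from the principal point sees the ray r / f radians off the axis. A picture is of the moment at which its call begins. There is no depth.
- job.close_job(): hands the job in; it is judged then, once.
The state is a dict: "clock": time; "qpos": joint angles; "joint_velocities": joint speeds; "joint_torque": joint torques, N m; "eef_pos": TCP position; "ee_rot": TCP orientation; "force": force on the tool from outside, world axes, zero at the start; "ft_torque": the same for the moment, N m; "grip_width": finger opening in m; "grasp_force": force on a finger pad.
Only numpy, scipy, OpenCV 4.12 (cv2) and the standard library are available. Lean on these libraries where they do the work, as an engineer would, in place of code of your own. Each camera call takes 0.05 s, during which the arm holds its last target. There are 200 camera calls.

### The job

Lower the brass back plate over the two locating pins of the assembly stand so that it lies flush, then put the knurled collar, closed end up, over the centre post and turn it until its hidden keyways drop over the cross pin. Push the collar fully home against the plate and finish while still holding it pushed down there (the post's spring lifts it if you let go), so that the dealer can put in the locking screw. Leave the other pieces on the bench where they are.

Things in the scene. Friction and masses are not known exactly. Their poses are not given: they have to be found in the camera images.
- stand_seat (a point): Dark steel assembly stand, fixed. This point: centre of its flat seat, 50 mm above the bench, on the centre post's axis; z up, x along the row of two locating pins. Seat 124 mm (x) by 36 mm (y), on a foot 150 x 80 x 14 mm. The locating pins, 8 mm across, tapered tips, 16 mm tall, stand on the seat at x = +48 and -48 mm.
- post_tip (a point): Top of the stand's centre post, 32 mm above the seat. Post 18 mm across, top tapered to 13 mm; a spring plunger 8 mm across stands 6 mm out of it. A cross pin 6 mm thick, 28 mm long goes through the post, level, axis 16 mm above the seat; its direction varies and is not reported. The plunger pushes over the collar's last 4 mm: 5.5 N rising to 7.5 N at home.
- plate_mid (a point): Brass back plate, loose, 0.25 to 0.5 kg, 124 (x) by 56 (y) by 8 mm (z). This point: centre of its 34 mm middle hole, half-way through its thickness. Locating holes 10 mm across at x = +48 and -48 mm; fits either way round. It lies level on a teak rest 100 x 34 mm, 30 mm high, along it; its long edges overhang. Flush on the stand this point is 4 mm above the seat.
- collar_mid (a point): Knurled steel collar, loose, 0.15 to 0.3 kg, standing closed top up: a round knob 44 mm across, 40 mm high. This point: on its axis, half-way up. Over the plate it first stops on the cross pin, this point about 39 mm above the seat; with a keyway over the pin it goes on down. Home, its rim on the plate, this point is 28 mm above the seat.
- collar_rim (a point): Centre of the collar's lower rim, on its axis, 20 mm below its middle. From here a bore 21 mm across goes 26 mm up, with two keyways 9.4 mm wide crossing at right angles along the whole bore, hidden inside the skirt: a keyway comes over the cross pin once in every quarter turn, with about 0.15 rad of play either way.
- bell_mid (a point): Not part of the job, loose: a nickel alarm bell, dome 68 mm across and 52 mm high; this point is on its axis, 22 mm up.
- watch_case_mid (a point): Not part of the job, loose: a round tortoiseshell watch case, 56 mm across, 17 mm high; this point is at its middle.
- rod_a_mid (a point): Not part of the job, loose: a flat boxwood pendulum rod, 250 x 14 x 10 mm, lying on the bench between the robot and the stand, roughly across the bench; this point is its middle, x along the rod.
- rod_b_mid (a point): Not part of the job, loose: a second, like pendulum rod, lying beyond the stand; this point is its middle, x along the rod.
- key_mid (a point): Not part of the job, loose: a small brass clock key, 50 x 34 mm, lying flat, 9 mm high, beyond the stand; this point is near its middle.
- driver_mid (a point): Not part of the job, loose: a screwdriver about 160 mm long lying on the bench to the robot's right; this point is on it, near the middle.
- dish_mid (a point): Not part of the job, loose: a white china dish, 76 mm across, 22 mm high, to the robot's left; this point is at its middle.
Things that resemble listed ones, but are neither listed nor needed, are in the scene too. What is shaped like the part that bears plate_mid but green or turquoise is not meant.

How it is judged:
On the way, in this order (a step that is already met when the one before it is completed fails the run):
1. the plate lies flush on the stand over both pins, the collar not yet on the post (horizontal distance between plate_mid and stand_seat below 0.003 m and z of plate_mid in the frame of stand_seat between 0.002 and 0.0055 m and angle between the x axis of plate_mid and the x axis of stand_seat, either way round below 0.08 rad and angle between plate_mid's own z axis and vertical below 0.04 rad and horizontal distance between collar_mid and stand_seat above 0.05 m), for 0.2 s.
2. the collar is pushed home over the cross pin (horizontal distance between plate_mid and stand_seat below 0.003 m and z of plate_mid in the frame of stand_seat between 0.002 and 0.0055 m and angle between the x axis of plate_mid and the x axis of stand_seat, either way round below 0.08 rad and angle between plate_mid's own z axis and vertical below 0.04 rad and horizontal distance between collar_mid and stand_seat below 0.004 m and z of collar_mid in the frame of stand_seat between 0.025 and 0.03 m and angle between collar_mid's own z axis and vertical below 0.09 rad), for 0.2 s.
At the end, for the whole second after the job is handed in: The plate lies flush on the stand's seat over both pins (centre within 3 mm, height within 1.5 to 2 mm, level), the collar is over the post with its rim within 2 mm of the plate, upright, still, and the robot is touching it with more than 2 N, holding it down against the spring (all of step 2 and contact force between any of the fingers, the arm and collar above 2 N and linear speed of collar below 0.02 m/s); the arm keeps its last pose, push and grip.
It fails at once if one of the other pieces on the bench is moved by more than 40 mm (distance of any of bell_mid, watch_case_mid, rod_a_mid, rod_b_mid, key_mid, driver_mid, dish_mid from where it was at the start of the episode above 0.04 m).
It also fails if it takes over 72 s, if anything falls off the work surface, if the arm or the gripper's body presses on something with over 40 N, if the wrist force passes 120 N, or if a joint passes its speed limit or range.

## Working session

There is one attempt and no reset: what is moved stays moved. The work goes in short steps, Python scripts to look and compute and a tool call to move; the robot and the scene stay as the last step left them, time stands still between calls to the robot, and variables do not carry over. Pictures are saved under pics/ and viewed, at most 10 in all, crops included, and the job is handed in when it is done.

Besides the shell and the picture viewer there is one more tool, called after "Emit:" as name(argument=value, ...) on one line, values as JSON. send_rows: Moves the arm, as the interface text tells. Its arguments: {"type":"object","properties":{"steps":{"type":"array","items":{"type":"array","items":{"type":"number"}}}},"required":["steps"]}

```bash
mkdir -p pics
cat > h.py <<'E'
import numpy as np, cv2
from scipy.spatial.transform import Rotation as R
from bench import monitor, snapshot, job
def save(s,name,crop=None,scale=1):
    im=s["image"][:,:,::-1]
    if crop: x0,y0,x1,y1=crop; im=im[y0:y1,x0:x1]
    if scale!=1: im=cv2.resize(im,None,fx=scale,fy=scale,interpolation=cv2.INTER_CUBIC)
    cv2.imwrite("pics/"+name,im)
def mat(o):
    o=np.array(o,float)
    return o if o.shape==(3,3) else R.from_rotvec(o).as_matrix()
def ray(s,u,v,fish=False):
    K=np.array(s["camera_matrix"]); d=np.array([(u-K[0,2])/K[0,0],(v-K[1,2])/K[1,1],1.])
    if fish:
        r=np.hypot(d[0],d[1]); 
        d=np.array([d[0]/r*np.sin(r),d[1]/r*np.sin(r),np.cos(r)]) if r>1e-9 else np.array([0,0,1.])
    return np.array(s["origin"]),mat(s["orientation"])@d
def at(s,u,v,z,fish=False):
    o,d=ray(s,u,v,fish); return o+d*(z-o[2])/d[2]
def proj(s,p,fish=False):
    K=np.array(s["camera_matrix"]); c=mat(s["orientation"]).T@(np.array(p)-np.array(s["origin"]))
    if fish:
        r=np.hypot(c[0],c[1]); th=np.arctan2(r,c[2]); xy=c[:2]/r*th
    else: xy=c[:2]/c[2]
    return K[0,0]*xy[0]+K[0,2],K[1,1]*xy[1]+K[1,2]
E
python3 - <<'E'
from h import *
import pickle
S={n:snapshot(n) for n in("scene","side","wrist")}
pickle.dump(S,open("s0.pkl","wb"))
for n,s in S.items(): print(n,s["camera_matrix"],s["origin"],s["orientation"]); save(s,n+"0.png")
# one picture: scene & side stacked
a=np.vstack([cv2.imread("pics/scene0.png"),cv2.imread("pics/side0.png")])
cv2.imwrite("pics/both0.png",cv2.resize(a,(480,600)))
o=monitor.get_obs(); print(o)
E
```

```text
scene [[363.61412468   0.         315.45853859]
 [  0.         363.61412468 196.21127474]
 [  0.           0.           1.        ]] [1.25457475 0.21298289 0.7363457 ] [-1.49130336 -2.01088308  0.88919236]
side [[518.40638678   0.         312.53553399]
 [  0.         518.40638678 194.66452608]
 [  0.           0.           1.        ]] [0.16482346 0.94576458 1.28267585] [-0.57425704  2.78040053 -1.01120413]
wrist [[309.70691629   0.         318.84794857]
 [  0.         309.70691629 200.41970845]
 [  0.           0.           1.        ]] [0.5255463  0.08239652 0.37354165] [ 2.81408254e+00 -5.64266598e-04 -1.84988955e-03]
{'clock': 0.15, 'qpos': array([-1.46033189e-01,  3.42590452e-01,  1.52476541e+00, -6.64926760e-06,
        1.27539991e+00, -1.46007306e-01]), 'joint_velocities': array([-0.00094989, -0.00122965, -0.00142719, -0.00025655,  0.0014584 ,
       -0.00075114]), 'joint_torque': array([ 1.24654900e-03, -4.33907533e+01, -2.46148127e+01, -9.02174702e-05,
        5.71925848e-03,  3.60333468e-05]), 'eef_pos': array([5.24714478e-01, 4.48135396e-05, 2.30782425e-01]), 'ee_rot': array([-2.22081062e+00, -2.22075744e+00,  1.09786929e-03]), 'force': array([-0.06814077,  0.07821145, -0.02322318]), 'ft_torque': array([0.01706409, 0.02967698, 0.01030601]), 'grasp_force': 0.0, 'grip_width': 0.08518953009074288}
```

View pics/scene0.png

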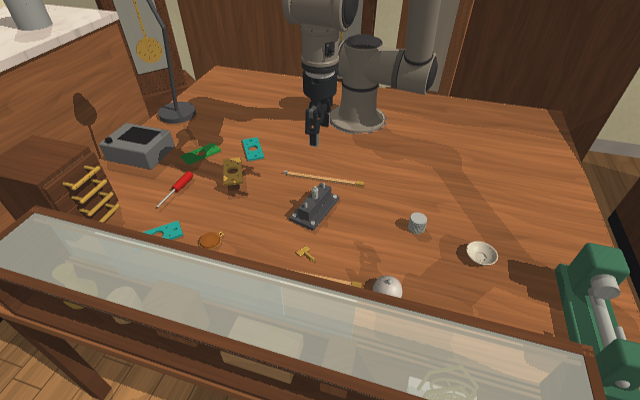

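View pics/side0.png

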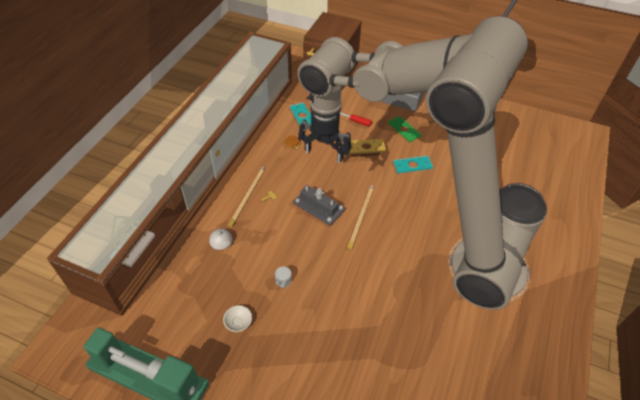

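The scene view shows:
- The brass plate on its rest at (233,173), with the stand at (317,205) and the collar at (418,222).
- Lookalikes of the plate: green at (203,153), turquoise at (252,149) and turquoise at (163,232). Of the collar: the bell at (388,288).

I choose the brass plate and will check it in one close crop.

Run:
```python
from h import *
import pickle
S=pickle.load(open("s0.pkl","rb"))
def c(n,b,sz):
    x0,y0,x1,y1=b; return cv2.resize(S[n]["image"][y0:y1,x0:x1,::-1],sz,interpolation=cv2.INTER_CUBIC)
top=np.hstack([c("scene",(205,145,265,195),(360,300)),c("scene",(280,170,350,235),(323,300)),c("scene",(405,205,433,240),(117,146)).repeat(1,0) if 0 else cv2.copyMakeBorder(c("scene",(403,205,433,240),(117,137)),0,163,0,0,cv2.BORDER_CONSTANT)])
bot=np.hstack([c("side",(340,130,400,180),(360,300)),c("side",(285,180,350,235),(323,273) ) if 0 else c("side",(285,180,350,240),(325,300)),cv2.copyMakeBorder(c("side",(270,260,296,292),(115,142)),0,158,0,0,cv2.BORDER_CONSTANT)])
cv2.imwrite("pics/crop1.png",np.vstack([top,bot]))
```

```text
(no output)
```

View pics/crop1.png

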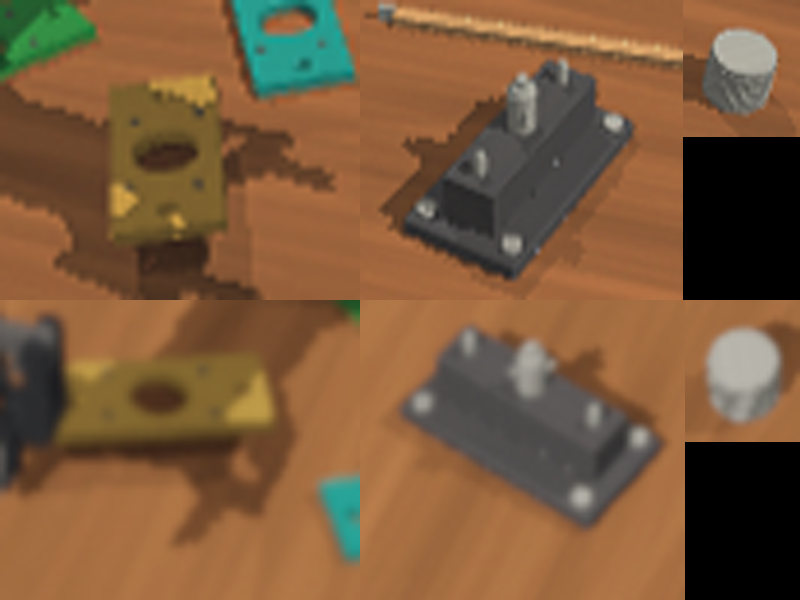

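View pics/wrist0.png

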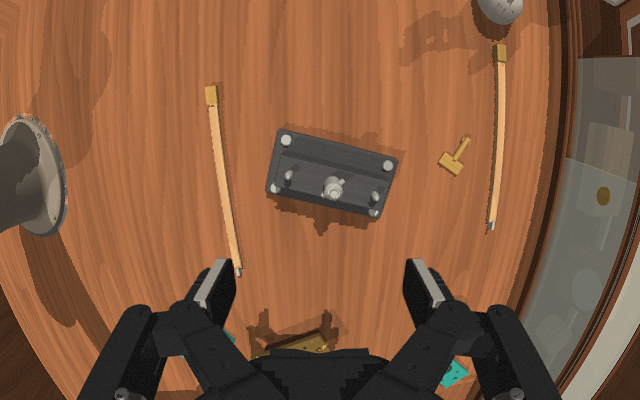

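Run:
```python
from h import *
import pickle
S=pickle.load(open("s0.pkl","rb"))
sc,sd,w=S["scene"],S["side"],S["wrist"]
P=lambda n,*a: print(n,np.round(at(*a),4))
def sce(x,y): return 205+x/6,145+y/6
def sde(x,y): return 340+x/6,130+(y-300)/6
P("plate hole scene",sc,*sce(166,153),.036); P("plate hole side",sd,*sde(158,397),.036)
for n,p in dict(NL=(110,88),NR=(215,76),FR=(227,228),FL=(108,240)).items(): P("plate sc "+n,sc,*sce(*p),.038)
for n,p in dict(R1=(258,352),R2=(275,422),L2=(55,445)).items(): P("plate sd "+n,sd,*sde(*p),.038)
P("collar top sc",sc,403+(743-683)/3.9,205+50/3.9,.04); P("collar top sd",sd,270+(743-685)/4.42,260+(360-300)/4.42,.04)
for n,p,z in (("pinL",(289,174),.066),("pinR",(376,194),.066),("post",(331,182),.085),("c1",(285,140),.014),("c2",(388,166),.014),("c3",(274,188),.014),("c4",(374,212),.014),("rodA1",(211,95),.01),("rodA2",(238,272),.01)): P(n,w,*p,z,True)
```

```text
plate hole scene [ 0.4807 -0.2916  0.036 ]
plate hole side [ 0.4793 -0.2872  0.036 ]
plate sc NL [ 0.4409 -0.3441  0.038 ]
plate sc NR [ 0.4148 -0.2951  0.038 ]
plate sc FR [ 0.5285 -0.2342  0.038 ]
plate sc FL [ 0.5538 -0.2864  0.038 ]
plate sd R1 [ 0.4383 -0.3429  0.038 ]
plate sd R2 [ 0.4119 -0.2929  0.038 ]
plate sd L2 [ 0.519  -0.2262  0.038 ]
collar top sc [0.5263 0.2776 0.04  ]
collar top sd [0.5241 0.2813 0.04  ]
pinL [0.4945 0.0065 0.066 ]
pinR [ 0.5853 -0.015   0.066 ]
post [0.5369 0.0032 0.085 ]
c1 [0.4855 0.0348 0.014 ]
c2 [0.6084 0.004  0.014 ]
c3 [ 0.4704 -0.0238  0.014 ]
c4 [ 0.5943 -0.0551  0.014 ]
rodA1 [0.3959 0.0923 0.01  ]
rodA2 [ 0.4111 -0.1476  0.01  ]
```

Crop: brass plate with its hole at scene (233,170), on a teak rest, not green or turquoise, so the choice is confirmed. The stand's post is at wrist (331,182) and its pins at (289,174) and (376,194). Estimates: plate (0.480,-0.289) at about 0.475 rad, stand (0.540,-0.005) at about -0.24 rad, collar (0.525,0.279). Next I hover over the plate.

Emit:
send_rows(steps=[[-58, -9, 16, 0, 0], [-58, -9, 16, 0, 0], [-58, -9, 16, 0, 0], [-58, -9, 16, 0, 0], [-57, -8, 16, 0, 0], [0, 0, 0, 0.18, 0], [0, 0, 0, 0.18, 0], [0, 0, 0, 0.18, 0], [0, 0, 0, 0.18, 0], [0, 0, 0, 0.18, 0]])

```text
clock: 1.4
eef_pos: [0.4808, -0.2889, 0.151]
ee_rot: [-2.969, -1.025, 0.0]
force: [0.0, 0.0, 0.7]
grip_width: 0.0853
grasp_force: 0.0
```

Run:
```python
from h import *
import pickle
s=snapshot("wrist");pickle.dump(s,open("w1.pkl","wb")); save(s,"w1.png")
o=monitor.get_obs(); print(o["clock"],o["eef_pos"],o["ee_rot"])
M=mat(o["ee_rot"]);print("tool y angle",np.arctan2(M[1,1],M[0,1]))
```

```text
1.45 [ 0.48086727 -0.28885572  0.15097337] [-2.97263487e+00 -1.01445926e+00  5.02427769e-04]
tool y angle -0.9130505662009547
```

View pics/w1.png

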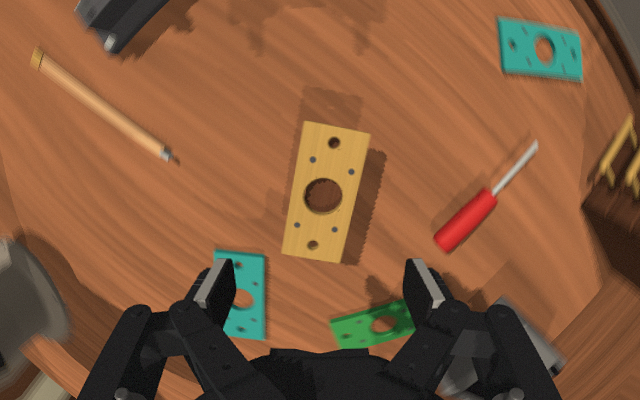

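The wrist view shows the brass plate with its middle hole at (323,196), locating holes at (334,143) and (313,245), and corners at (303,121), (370,133), (342,263) and (282,253).

Run:
```python
from h import *
import pickle
s=pickle.load(open("w1.pkl","rb"))
f=lambda u,v,z=.038: at(s,u,v,z,True)
m=f(323,195.5);a=f(334,143);b=f(313,245)
c=[f(*p) for p in((303,121),(370,133),(342,263),(282,253))]
print(m,a,b,np.linalg.norm(a-b),"ang",np.arctan2(*(a-b)[1::-1]))
print(np.mean(c,0),[np.linalg.norm(c[i]-c[i-1]) for i in range(4)],np.arctan2(*(c[1]-c[2])[1::-1]),np.arctan2(*(c[0]-c[3])[1::-1]))
print("teal",f(240,290,.008),f(384,322,.008),proj(s,[.4808,-.2889,.0],True), s["origin"])
```

```text
[ 0.48409113 -0.29189911  0.038     ] [ 0.52571829 -0.27071053  0.038     ] [ 0.44072989 -0.31440646  0.038     ] 0.09556339219145804 ang 0.47489545205585365
[ 0.48345303 -0.29320618  0.038     ] [np.float64(0.12288733886145176), np.float64(0.056337212048040985), np.float64(0.12387302225353478), np.float64(0.05770076042482093)] 0.49808230320853186 0.48708688182840304
teal [ 0.32938775 -0.2938172   0.008     ] [ 0.39600729 -0.45710957  0.008     ] (np.float64(318.06477966768625), np.float64(184.39226951693345)) [ 0.54683656 -0.2383362   0.29379107]
```

Emit:
send_rows(steps=[[0, 0, 0, 0.174, 0], [1, 4.5, 20, 0, 0], [0, 0, 30, 0, 0], [0, 0, 30, 0, 0], [0, 0, 30, 0, 0], [0, 0, 20, 0, 0], [0, 0, 10, 0, 0], [0, 0, 0, 0, 0.5], [0, 0, 0, 0, 0.5], [0, 0, 0, 0, 0.5]])

```text
clock: 2.7
eef_pos: [0.4846, -0.2929, 0.0123]
ee_rot: [3.044, 0.772, 0.002]
force: [-0.1, 0.4, 2.9]
grip_width: 0.0546
grasp_force: 64.5
```

Emit:
send_rows(steps=[[0, 0, 0, 0, 0.5], [0, 0, 0, 0, 0.5], [0, 0, -15, 0, 0.5], [0, 0, -25, 0, 0.5], [0, 0, -40, 0, 0.5], [0, 0, -40, 0, 0.5], [0, 0, -20, 0, 0.5], [0, 0, 0, 0, 0.5], [0, 0, 0, 0, 0.5], [0, 0, 0, 0, 0.5]])

```text
clock: 3.95
eef_pos: [0.4834, -0.292, 0.1499]
ee_rot: [-3.043, -0.772, 0.003]
force: [0.6, 1.2, -4.2]
grip_width: 0.0545
grasp_force: 65.1
```

Emit:
send_rows(steps=[[18.5, -49, 0, 0, 0.5], [18.5, -49, 0, 0, 0.5], [18.5, -49, 0, 0, 0.5], [18.5, -49, 0, 0, 0.5], [18.5, -49, 0, 0, 0.5], [18.5, -48, 0, 0.12, 0.5], [0, 0, 0, 0.18, 0.5], [0, 0, 0, 0.18, 0.5], [0, 0, 0, 0.18, 0.5], [0, 0, 0, 0.07, 0.5]])

```text
clock: 5.2
eef_pos: [0.4416, 0.0181, 0.1506]
ee_rot: [3.12, -0.371, -0.002]
force: [-0.3, -0.3, -3.5]
grip_width: 0.0544
grasp_force: 65.7
```

Run:
```python
from h import *
import pickle
s=snapshot("wrist");pickle.dump(s,open("w2.pkl","wb")); save(s,"w2.png",(160,0,480,400),1.5)
o=monitor.get_obs(); print(o["clock"],o["eef_pos"],o["ee_rot"])
M=mat(o["ee_rot"]);print("tool y angle",np.arctan2(M[1,1],M[0,1]),s["origin"])
```

```text
5.25 [0.44156346 0.01812092 0.15065032] [-3.11929407e+00  3.73522210e-01  2.24481230e-03]
tool y angle -1.8091527723797385 [ 0.52302921 -0.00179162  0.29335364]
```

View pics/w2.png

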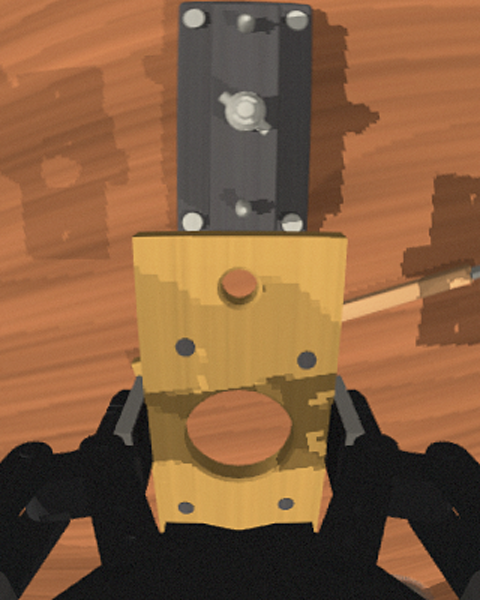

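The wrist crop (scale 1.5, offset 160,0) shows the held plate with its front hole at (239,286), middle hole at (239,428) and front corners at (133,237) and (347,237). Stand pin tips are at (246,18) and (242,208), the plunger at (246,107), the cross pin ends at (224,98) and (266,130), and the foot screws at (193,18), (297,20), (192,222) and (292,223).

Run:
```python
from h import *
import pickle
s=pickle.load(open("w2.pkl","rb"))
f=lambda u,v,z: at(s,160+u/1.5,v/1.5,z,True)
ang=lambda d: np.arctan2(d[1],d[0])
T=np.array([.44156,.01812]); M=-.0  
zt=.1763
h1=f(239,286,zt);hm=f(239,428,zt);c1=f(133,237,zt);c2=f(347,237,zt)
print("plate",h1,hm,"d",np.linalg.norm(h1-hm),"ang",ang(h1-hm),"front w",np.linalg.norm(c1-c2),"ang",ang(c1-c2)-np.pi/2,"front mid",(c1+c2)/2, np.linalg.norm((c1+c2)/2-hm))
p1=f(246,18,.064);p2=f(242,208,.065);q=f(246,107,.087)
print("pins",p1,p2,np.linalg.norm(p1-p2),ang(p1-p2),"mid",(p1+p2)/2,"post",q)
b=[f(*p,.018) for p in((193,18),(297,20),(292,223),(192,222))]
print("bolts",np.mean(b,0),ang(b[0]-b[3]),ang(b[1]-b[2]),[np.linalg.norm(b[i]-b[i-1]) for i in range(4)])
x1=f(224,98,.068);x2=f(266,130,.068); print("cross",x1,x2,ang(x1-x2),np.linalg.norm(x1-x2),(x1+x2)/2)
```

```text
plate [0.48812987 0.00640322 0.1763    ] [0.44465168 0.01688229 0.1763    ] d 0.044723188585256854 ang -0.236508122132416 front w 0.05570898038023777 ang -0.23684957013029595 front mid [0.50111749 0.00298031 0.1763    ] 0.058151976888689186
pins [ 0.58618246 -0.02097481  0.064     ] [0.49372338 0.00331976 0.065     ] 0.09560286760843582 -0.25695182521566107 mid [ 0.53995292 -0.00882752  0.0645    ] post [ 0.53995603 -0.00940121  0.087     ]
bolts [ 0.53917868 -0.008985    0.018     ] -0.24865078277048677 -0.25282527233648694 [np.float64(0.12374495259126625), np.float64(0.060506057990517385), np.float64(0.12339533128690393), np.float64(0.05999069575362822)]
cross [ 0.54826364 -0.00103118  0.068     ] [ 0.52847265 -0.01674325  0.068     ] 0.6710104277838895 0.025269599951675534 [ 0.53836815 -0.00888721  0.068     ]
```

Emit:
send_rows(steps=[[0, 0, 0, 0.017, 0.5], [34, 0, 0, 0, 0.5], [34, 0, 0, 0, 0.5], [34, 1, 0, 0, 0.5], [0, 0, 0, 0, 0.5], [0, 0, 30, 0, 0.5], [0, 0, 30, 0, 0.5], [0, 0, 26, 0, 0.5], [0, 0, 11, 0, 0.5], [0, 0, 0, 0, 0.5]])

```text
clock: 6.5
eef_pos: [0.5399, -0.008, 0.054]
ee_rot: [-3.117, 0.392, 0.002]
force: [0.0, 0.5, -4.1]
grip_width: 0.0548
grasp_force: 65.7
```

Run:
```python
from h import *
import pickle
s=snapshot("wrist");pickle.dump(s,open("w3.pkl","wb")); save(s,"w3.png",(220,60,420,270),2.8)
o=monitor.get_obs(); print(o["clock"],o["eef_pos"],o["ee_rot"],o["force"])
M=mat(o["ee_rot"]);print("tool y angle",np.arctan2(M[1,1],M[0,1]),s["origin"])
```

```text
6.55 [ 0.54064922 -0.00815975  0.05477318] [ 3.11708518e+00 -3.91590006e-01  5.55257761e-04] [-0.22891906  0.29850904 -4.38671147]
tool y angle -1.820740887370616 [ 0.62113635 -0.02906285  0.19666773]
```

View pics/w3.png

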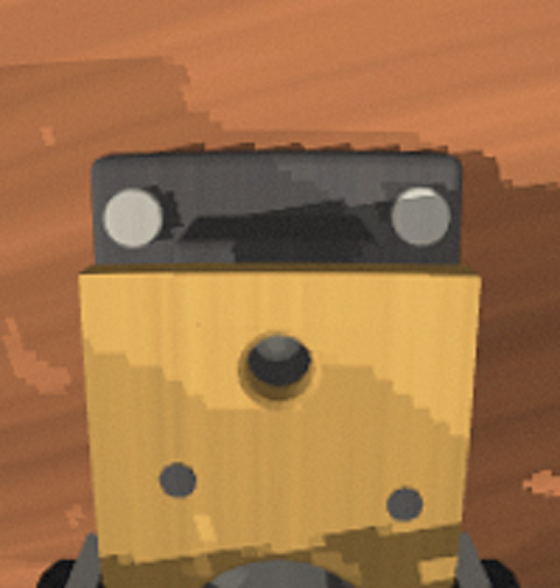

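The wrist crop (scale 2.8, offset 220,60) shows the front hole rim at (278,370). A grey pin tip is visible in it around (280,346), with the foot screws at (133,218) and (421,217).

Run:
```python
from h import *
import pickle
s=pickle.load(open("w3.pkl","rb"))
f=lambda u,v,z: at(s,220+u/2.8,60+v/2.8,z,True)
g=lambda p: tuple((np.array(proj(s,p,True))-[220,60])*2.8)
zt=.0545+.0257
h1=f(277.5,369.5,zt);c=f(80,273,zt),f(480,276,zt);e=(c[0]+c[1])/2
print("hole",h1,"edge",e,"w",np.linalg.norm(c[0]-c[1]),"ang",np.arctan2(*(c[0]-c[1])[1::-1])-np.pi/2, "hole-edge",np.linalg.norm(h1-e))
a=-.254; u=np.array([np.cos(a),np.sin(a)]);v=np.array([u[1],-u[0]])
print("centre from hole",h1[:2]-.048*u,"from edge",e[:2]-.062*u)
C=np.array([.5399,-.0090])
print("pred pin tip",g([*(C+.048*u),.066]),"base",g([*(C+.048*u),.05]),"scr",[g([*(C+.062*u+k*.030*v),.018]) for k in(-1,1)])
print("pin px at .066",f(280,346,.066)[:2]-.048*u)
b=(f(133,218,.018)+f(421,217,.018))/2; print("bolt mid",b[:2]-.062*u, np.linalg.norm(f(133,218,.018)-f(421,217,.018)))
print("mid hole rim px pred",g([*(h1[:2]-.031*u),zt]))
```

```text
hole [ 0.58601502 -0.02022015  0.0802    ] edge [ 0.59937156 -0.02402446  0.0802    ] w 0.05551143450788181 ang -0.2578391367592814 hole-edge 0.013887767505421986
centre from hole [ 0.5395551  -0.00815882] from edge [ 0.53936083 -0.00844525]
pred pin tip (np.float64(282.0726411042648), np.float64(339.18174410644343)) base (np.float64(281.503385558503), np.float64(314.9689548022008)) scr [(np.float64(136.5610587750887), np.float64(213.8123351745811)), (np.float64(425.07524354966944), np.float64(214.99031439540363))]
pin px at .066 [ 0.53890802 -0.00841346]
bolt mid [ 0.53946716 -0.00804756] 0.059931148091325916
mid hole rim px pred (np.float64(276.72708224066434), np.float64(561.9698080671691))
```

Emit:
send_rows(steps=[[0, 0, 4, 0, 0.5], [0, 0, 4, 0, 0.5], [0, 0, 3, 0, 0.5], [0, 0, 3, 0, 0.5], [0, 0, 2, 0, 0.5], [0, 0, 2, 0, 0.5], [0, 0, 2, 0, 0.5], [0, 0, 1, 0, 0.5], [0, 0, 0, 0, 0.5], [0, 0, 0, 0, 0.5]])

```text
clock: 7.8
eef_pos: [0.5406, -0.0082, 0.0334]
ee_rot: [3.117, -0.392, 0.0]
force: [0.1, -0.4, -4.8]
grip_width: 0.0548
grasp_force: 65.8
```

Emit:
send_rows(steps=[[0, 0, 1, 0, 0.5], [0, 0, 1, 0, 0.5], [0, 0, 0, 0, 0.5], [0, 0, 0, 0, 0.5], [0, 0, 0, 0, 0.5], [0, 0, 0, 0, 0.5], [0, 0, 0, 0, 0.5], [0, 0, 0, 0, 0.5], [0, 0, 0, 0, 0.5], [0, 0, 0, 0, 0.5]])

```text
clock: 9.05
eef_pos: [0.5407, -0.0083, 0.0324]
ee_rot: [3.117, -0.392, 0.001]
force: [-3.1, -0.0, 6.1]
grip_width: 0.0546
grasp_force: 66.7
```

Emit:
send_rows(steps=[[0, 0, 0, 0, 0], [0, 0, 0, 0, 0], [0, 0, 0, 0, 0], [0, 0, 0, 0, 0], [0, 0, -10, 0, 0], [0, 0, -30, 0, 0], [0, 0, -40, 0, 0], [0, 0, -40, 0, 0], [0, 0, 0, 0, 0], [0, 0, 0, 0, 0]])

```text
clock: 10.3
eef_pos: [0.5401, -0.0081, 0.1512]
ee_rot: [-3.117, 0.392, 0.001]
force: [-0.5, -0.1, -1.0]
grip_width: 0.0856
grasp_force: 0.0
```

Run:
```python
from h import *
import pickle
s=snapshot("wrist");pickle.dump(s,open("w4.pkl","wb")); save(s,"w4.png",(240,90,400,270),3.2)
o=monitor.get_obs(); print(o["clock"],o["eef_pos"],o["ee_rot"],o["force"],s["origin"])
```

```text
10.35 [ 0.53985575 -0.00811466  0.1505306 ] [-3.11698909e+00  3.92009210e-01  2.56113511e-03] [-0.14843727  0.31357388 -0.03094346] [ 0.62117192 -0.02915818  0.29397048]
```

View pics/w4.png

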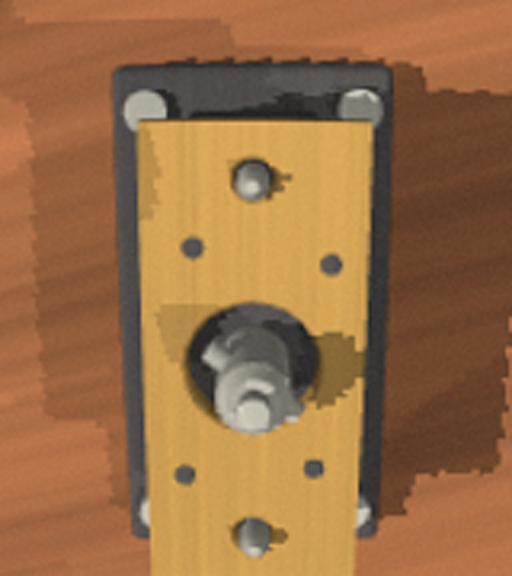

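The plate is seated: both pins come through at (253,180) and (253,537), the plunger is at (253,411), and the cross pin ends are at about (215,352) and (290,408).

Emit:
send_rows(steps=[[-14, -46, 0, 0, 0], [-14, -46, 0, 0, 0], [-14, -46, 0, 0, 0], [-14, -46, 0, 0, 0], [-14, -46, 0, 0, 0], [-15, -45, 0, 0, 0], [0, 0, 0, 0, 0], [0, 0, 0, 0, 0], [0, 0, 0, 0, 0], [0, 0, 0, 0, 0]])

```text
clock: 11.6
eef_pos: [0.5265, 0.2782, 0.1513]
ee_rot: [3.116, -0.395, -0.0]
force: [-0.0, -0.1, 0.1]
grip_width: 0.0855
grasp_force: 0.0
```

Run:
```python
from h import *
import pickle
s=pickle.load(open("w4.pkl","rb"))
f=lambda u,v,z: at(s,240+u/3.2,90+v/3.2,z,True)
print("post",f(253,411,.088),"pins mid",(f(253,180,.066)+f(253,537,.066))/2,"corners mid",(f(137,122,.058)+f(374,124,.058))/2-.062*np.array([.968,-.251,0]))
x1=f(212,352,.067);x2=f(294,408,.067);print("cross",np.arctan2(*(x1-x2)[1::-1]))
sc=pickle.load(open("s0.pkl","rb"))["scene"]
print("dish",at(sc,481,254,.011),"bell",at(sc,388,288,.022))
s=snapshot("wrist");pickle.dump(s,open("w5.pkl","wb")); save(s,"w5.png",(200,40,440,270),2.5)
o=monitor.get_obs(); print(o["clock"],o["eef_pos"],o["ee_rot"],o["qpos"],s["origin"])
```

```text
post [ 0.54009095 -0.00859133  0.088     ] pins mid [ 0.54193963 -0.0090861   0.066     ] corners mid [ 0.53938458 -0.00886811  0.058     ]
cross 0.6905523879009925
dish [0.57949653 0.44270729 0.011     ] bell [0.75468864 0.23312583 0.022     ]
11.65 [0.52658529 0.2783691  0.15136003] [ 3.11671755e+00 -3.94224985e-01  1.11010665e-04] [ 3.57705220e-01  5.39699148e-01  1.43604455e+00 -7.60338584e-05
  1.16580582e+00  2.18016966e+00] [0.60752446 0.25709869 0.29408483]
```

View pics/w5.png

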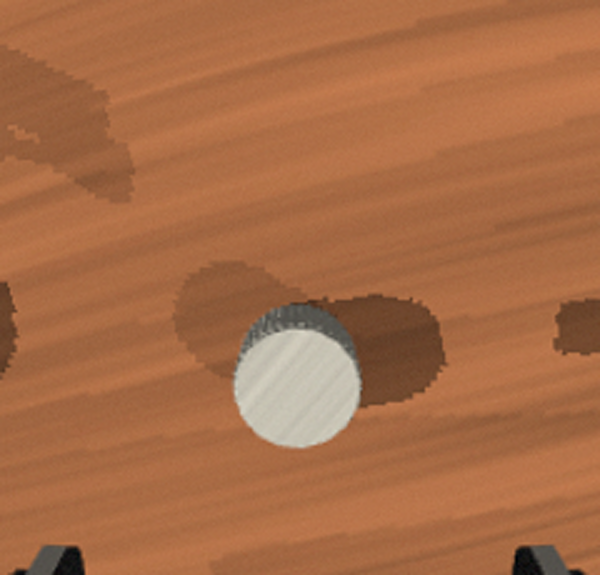

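The collar top disc is centred at crop (297,388), 126 px across (scale 2.5, offset 200,40).

Run:
```python
from h import *
import pickle
s=pickle.load(open("w5.pkl","rb"))
f=lambda u,v,z: at(s,200+u/2.5,40+v/2.5,z,True)
c=f(297,387.5,.04); o=monitor.get_obs(); M=mat(o["ee_rot"])
print(c,np.linalg.norm(f(234,387,.04)-f(360,387,.04)),np.linalg.norm(f(297,328,.04)-f(297,447,.04)),1000*M.T@(c-o["eef_pos"]))
```

```text
[0.52873395 0.27735528 0.04      ] 0.043500203570395926 0.04316575993960976 [  2.32502812   0.44325653 111.36021755]
```

Emit:
send_rows(steps=[[2, 0.5, 30, 0, 0], [0, 0, 40, 0, 0], [0, 0, 40, 0, 0], [0, 0, 22, 0, 0], [0, 0, 10, 0, 0], [0, 0, 0, 0, 0.6], [0, 0, 0, 0, 0.6], [0, 0, 0, 0, 0.6], [0, 0, 0, 0, 0.6], [0, 0, 0, 0, 0.6]])

```text
clock: 12.9
eef_pos: [0.5291, 0.2786, 0.0109]
ee_rot: [-3.116, 0.392, -0.004]
force: [-0.5, 0.4, 6.1]
grip_width: 0.0423
grasp_force: 60.9
```

Emit:
send_rows(steps=[[0, 0, 0, 0, 0.7], [0, 0, 0, 0, 0.7], [0, 0, -12, 0, 0.7], [0, 0, -30, 0, 0.7], [0, 0, -40, 0, 0.7], [0, 0, -40, 0, 0.7], [0, 0, -20, 0, 0.7], [0, 0, 0, 0, 0.7], [0, 0, 0, 0, 0.7], [0, 0, 0, 0, 0.7]])

```text
clock: 14.15
eef_pos: [0.5274, 0.278, 0.1499]
ee_rot: [3.116, -0.392, -0.004]
force: [0.1, 0.0, -2.3]
grip_width: 0.0424
grasp_force: 61.1
```

Run:
```python
from h import *
import pickle
s=snapshot("wrist");pickle.dump(s,open("w6.pkl","wb")); save(s,"w6.png",(220,180,420,400),2.7)
o=monitor.get_obs(); print(o["clock"],o["eef_pos"],o["ee_rot"],o["force"],s["origin"]); pickle.dump(o,open("o6.pkl","wb"))
```

```text
14.2 [0.52751424 0.27809475 0.15004386] [ 3.1159605  -0.39186002 -0.00323704] [-0.3259742   0.46375842 -2.37405082] [0.6087165  0.25714218 0.29253337]
```

View pics/w6.png

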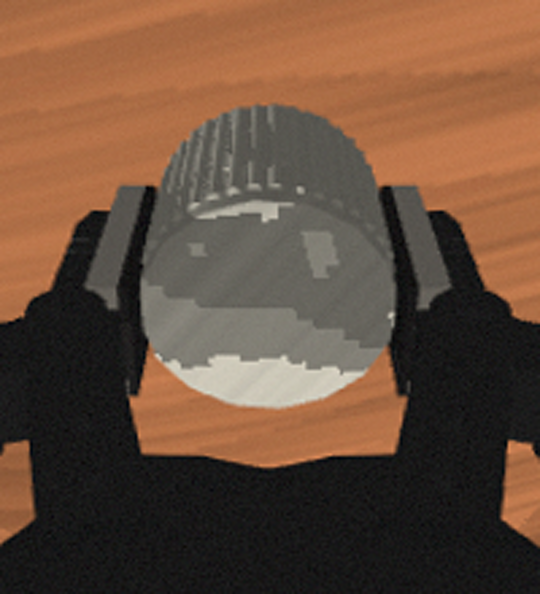

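The collar is gripped upright; its top disc centre is at crop (268,303) (scale 2.7, offset 220,180).

Run:
```python
from h import *
import pickle
s=pickle.load(open("w6.pkl","rb")); o=pickle.load(open("o6.pkl","rb"));M=mat(o["ee_rot"])
f=lambda u,v,z: at(s,220+u/2.7,180+v/2.7,z,True)
zt=.1500+.0291
for v in (200,303.5,408): print(v,1000*M.T@(f(268,v,zt)-o["eef_pos"]))
print(1000*M.T@(f(141,297,zt)-f(395,297,zt)))
c=np.array([.5400,-.0088,o["eef_pos"][2]]); print("to stand",1000*M.T@(c-o["eef_pos"]),M)
print("tilt",np.degrees(np.arccos(-M[2,2])))
```

```text
200 [ 21.44031907   0.56285661 -29.09640929]
303.5 [  1.7130188    0.5628929  -29.05873575]
408 [-22.17187445   0.5650509  -29.01311955]
[  0.09142422 -42.08394569  -0.05639516]
to stand [8.31329055e+01 2.74869727e+02 2.08442445e-01] [[ 9.68859734e-01 -2.47600603e-01 -2.18101817e-03]
 [-2.47602845e-01 -9.68861268e-01 -8.21465422e-04]
 [-1.90970870e-03  1.33591107e-03 -9.99997284e-01]]
tilt 0.1335330420341856
```

Emit:
send_rows(steps=[[14, 46, 0, 0, 0.7], [14, 46, 0, 0, 0.7], [14, 46, 0, 0, 0.7], [14, 46, 0, 0, 0.7], [14, 46, 0, 0, 0.7], [13.4, 44.4, 0, 0, 0.7], [0, 0, 15, 0, 0.7], [0, 0, 15, 0, 0.7], [0, 0, 15, 0, 0.7], [0, 0, 0, 0, 0.7]])

```text
clock: 15.45
eef_pos: [0.5398, -0.007, 0.1045]
ee_rot: [-3.117, 0.39, 0.006]
force: [0.1, 0.5, -2.2]
grip_width: 0.0424
grasp_force: 61.5
```

Run:
```python
from h import *
s=snapshot("wrist")
for i in range(3):
  o=monitor.get_obs(); snapshot("side"); print(o["clock"],o["eef_pos"],o["force"],o["qpos"][5])
M=mat(o["ee_rot"]);print(1000*M.T@(np.array([.5404,-.0084,.104])-o["eef_pos"]),M[:,2])
```

```text
15.5 [ 0.54054152 -0.00725065  0.10551172] [ 0.31853824 -1.11735613 -1.92526135] 1.6643211050807705
15.55 [ 0.54104887 -0.00744372  0.10618669] [-0.24766977  0.14078395 -1.28772614] 1.6642509075759615
15.6 [ 0.54129978 -0.00763719  0.10660037] [ 0.66337158 -0.77383153 -1.73506879] 1.66426359002321
[-0.68560595  0.96145382  2.59980361] [ 6.88937693e-04 -6.57830673e-05 -9.99999761e-01]
```

Emit:
send_rows(steps=[[0, 0, 0, 0, 0.7], [0, 0, 0, 0, 0.7], [0, 0, 0, 0, 0.7], [0, 0, 0, 0, 0.7], [0, 0, 0, 0, 0.7], [0, 0, 0, 0, 0.7], [0, 0, 0, 0, 0.7], [0, 0, 0, 0, 0.7], [0, 0, 0, 0, 0.7], [0, 0, 0, 0, 0.7]])

```text
clock: 16.9
eef_pos: [0.541, -0.0082, 0.1063]
ee_rot: [-3.117, 0.392, -0.0]
force: [0.3, -0.2, -1.2]
grip_width: 0.0425
grasp_force: 61.5
```

Run:
```python
from h import *
for i in range(3):
  s=snapshot("side"); o=monitor.get_obs(); print(o["clock"],o["eef_pos"],o["force"],o["qpos"],s["origin"])
```

```text
16.95 [ 0.54098664 -0.00819777  0.10633321] [ 0.90539799  0.48838931 -2.30268858] [-1.56845999e-01  5.01823110e-01  1.64873528e+00  2.66065434e-05
  9.90922814e-01  1.66414999e+00] [0.16482346 0.94576458 1.28267585]
17.0 [ 0.5409619  -0.00819443  0.10630716] [ 0.13559301  0.16534576 -2.91282161] [-1.56840443e-01  5.01836993e-01  1.64879901e+00  1.31139202e-05
  9.90882010e-01  1.66416561e+00] [0.16482346 0.94576458 1.28267585]
17.05 [ 0.54098796 -0.00818465  0.10632049] [ 0.22049578 -0.19500701 -2.42491746] [-1.56815596e-01  5.01846011e-01  1.64873683e+00  1.47034319e-05
  9.90906498e-01  1.66415744e+00] [0.16482346 0.94576458 1.28267585]
```

Emit:
send_rows(steps=[[0, 0, 4, 0, 0.7], [0, 0, 4, 0, 0.7], [0, 0, 3, 0, 0.7], [0, 0, 3, 0, 0.7], [0, 0, 3, 0, 0.7], [0, 0, 3, 0, 0.7], [0, 0, 2, 0, 0.7], [0, 0, 2, 0, 0.7], [0, 0, 0, 0, 0.7], [0, 0, 0, 0, 0.7]])

```text
clock: 18.3
eef_pos: [0.541, -0.0082, 0.0824]
ee_rot: [-3.117, 0.392, -0.0]
force: [0.7, 0.1, -0.7]
grip_width: 0.0426
grasp_force: 61.5
```

Emit:
send_rows(steps=[[0, 0, 1, 0, 0.7], [0, 0, 1, 0, 0.7], [0, 0, 1, 0, 0.7], [0, 0, 1, 0, 0.7], [0, 0, 0, 0, 0.7], [0, 0, 0, 0, 0.7], [0, 0, 0, 0, 0.7], [0, 0, 0, 0, 0.7], [0, 0, 0, 0, 0.7], [0, 0, 0, 0, 0.7]])

```text
clock: 19.55
eef_pos: [0.541, -0.0082, 0.0783]
ee_rot: [3.117, -0.392, 0.0]
force: [0.3, -0.0, -1.5]
grip_width: 0.0424
grasp_force: 61.5
```

Emit:
send_rows(steps=[[0, 0, 1, 0, 0.7], [0, 0, 1, 0, 0.7], [0, 0, 1, 0, 0.7], [0, 0, 0, 0, 0.7], [0, 0, 0, 0, 0.7], [0, 0, 0, 0, 0.7], [0, 0, 0, 0, 0.7], [0, 0, 0, 0, 0.7], [0, 0, 0, 0, 0.7], [0, 0, 0, 0, 0.7]])

```text
clock: 20.8
eef_pos: [0.541, -0.0082, 0.0753]
ee_rot: [3.117, -0.392, 0.0]
force: [-0.2, 0.2, -1.2]
grip_width: 0.0426
grasp_force: 61.5
```

Emit:
send_rows(steps=[[0, 0, 1, 0, 0.7], [0, 0, 1, 0, 0.7], [0, 0, 1, 0, 0.7], [0, 0, 1, 0, 0.7], [0, 0, 0, 0, 0.7], [0, 0, 0, 0, 0.7], [0, 0, 0, 0, 0.7], [0, 0, 0, 0, 0.7], [0, 0, 0, 0, 0.7], [0, 0, 0, 0, 0.7]])

```text
clock: 22.05
eef_pos: [0.541, -0.0082, 0.0713]
ee_rot: [3.117, -0.392, 0.0]
force: [-1.5, 0.0, 4.0]
grip_width: 0.0425
grasp_force: 61.7
```

Emit:
send_rows(steps=[[0, 0, 1, 0, 0.7], [0, 0, 1, 0, 0.7], [0, 0, 0.5, 0, 0.7], [0, 0, 0, 0, 0.7], [0, 0, 0, 0, 0.7], [0, 0, 0, 0, 0.7], [0, 0, 0, 0, 0.7], [0, 0, 0, 0, 0.7], [0, 0, 0, 0, 0.7], [0, 0, 0, 0, 0.7]])

```text
clock: 23.3
eef_pos: [0.541, -0.0082, 0.0689]
ee_rot: [3.117, -0.392, 0.0]
force: [-2.0, -0.1, 5.7]
grip_width: 0.0417
grasp_force: 62.3
```

Emit:
send_rows(steps=[[0, 0, 0.5, 0, 0.7], [0, 0, 0.5, 0, 0.7], [0, 0, 0, 0, 0.7], [0, 0, 0, 0, 0.7], [0, 0, 0, 0, 0.7], [0, 0, 0, 0, 0.7], [0, 0, 0, 0, 0.7], [0, 0, 0, 0, 0.7], [0, 0, 0, 0, 0.7], [0, 0, 0, 0, 0.7]])

```text
clock: 24.55
eef_pos: [0.541, -0.0082, 0.0688]
ee_rot: [3.117, -0.392, 0.001]
force: [-5.0, -0.1, 12.8]
grip_width: 0.0419
grasp_force: 63.1
```

The spring force began about 4 mm before home, and the hard stop came at TCP z 0.0688 against a predicted 0.0689. The collar is home and held, so I hand in.

```bash
python3 -c "
from bench import job,monitor
o=monitor.get_obs();print(o['clock'],o['eef_pos'],o['force'])
print(job.close_job())"
```

```text
24.55 [ 0.54102867 -0.00821308  0.06882531] [-4.99290141 -0.08019948 12.80099155]
the job is handed in; nothing more can be done
None
```

I handed the job in at 24.6 s: the plate sits flush over both pins, and the collar is held down at home with about 15 N. Its keyway was already over the cross pin, so no turning was needed. That the collar is home rests on force and height readings, not a final picture, and the judge's verdict was not shown.

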